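# Unlatch the gauge case, slide it open and lay the setting plate on the measuring rest

### The arm

A 6-joint arm with a two-finger parallel gripper is mounted at the origin on the work surface. World frame = base frame: x ahead of the robot, y to its left, z up, the work surface at z = 0. Lengths are in mm, angles in rad, forces in N, time in s.
With the tool pointing down it reaches from about 300 to 825 mm from the base axis. Payload 5.4 kg.
Tool frame: the origin (TCP) lies midway between the tips of the shut fingers; the grasp point (between the pads) lies 19 mm behind it; z points along the fingers, y is the direction in which the jaws open and shut (so a half turn about z gives the same grasp; the last joint's range is limited). The gripper opens to 92 mm and grips with 3 to 60 N. Pads are 20 mm wide; open, the fingers measure 128 mm over their backs; the gripper's body (75 mm by 189 mm) begins 69 mm behind the grasp point.
Start: joints at [-1.483, 0.158, 1.597, -0, 1.386, -0.21], TCP at [168.691, -549.681, 177.101] pointing down, gripper open.
Joint ranges: [-2.91, 2.91], [-0.94, 2.29], [0.18, 2.7], [-1.29, 4.43], [0.17, 2.64], [-3, 3]. Speed limits (rad/s): [2.57, 2.57, 3.14, 3.14, 3.14, 3.14].

### API

Orientations are given as a rotation vector (axis times angle).
In Python, from workcell import arm, vision gives the robot as it stands.
- The arm moves only by the shell command python3 -m jog 'ROWS' [FORCE]. ROWS is JSON, a list that holds one entry, the list of rows, each a list of 5 numbers: the shift along the world's x, y, z in cm, then the turn about the world's z in rad, then the opening, from 0 (shut) to 1 (fully open). In form: [[[x, y, z, yaw, gripper], ...]]. A call has 1 to 5 rows; each row is the pose to reach, as a shift and turn from the pose commanded when the call began; what a row does not reach only later rows make up. A row lasts 1/10 s, in which the tool goes at most 50 mm and 8.59 degrees, less where a joint would pass 70% of its speed; a pose out of reach is approached as far as the arm can. A call with a gripper value outside its range is refused whole. The fingers move at their own pace and stop on an object; FORCE is the grip in N (left out, the last holds). Time passes only in rows, so rows that repeat a pose let the fingers close. It gives the time, the measured TCP pose, the force and the opening at its end, in the units of the state.
- arm.read_state(): the state, without advancing time (a new reading comes with each control period).
- vision.snapshot(name): name is "side" or "top" or "wrist"; returns (picture, depth): 480x640x3 uint8, red, green, blue; 480x640 float32, mm along the optical axis (not along the pixel's ray), 0 where there is no reading.
- vision.camera_model(name): a dict with "fov_y" (degrees; the focal length in pixels is half the picture's height over the tangent of half this angle, whatever the lens; pixels are square), "cx", "cy" (the principal point, pixels), "k1" (the pictures are not rectified: a ray, as slopes to the right and down, at radius r is drawn at 1 + k1 r^2 times it, then the intrinsics apply), "cam_to_world" (4x4, takes a point from camera to world coordinates). Camera axes: x right, y down, z forward; pixel columns grow to the right and rows downward; lengths in mm; the calibration is good to about 2 mm. A picture is of the moment at which its call begins: read the wrist's pose just before it. camera_model takes no time and is no camera call; for the wrist camera it gives the pose at the moment of the call.
- arm.close_job(): hands the job in, once; it reports no verdict.
Trained networks look in the newest picture that a camera, given by its name, has taken for a name from the list of things; names that differ only in an ending like _2 or _b are one class to them, and where a whole thing is asked for, a point or a joint stands for the part that bears it (a point fixed in the world has none). Each returns a list of dicts, best first, with "score" (0 to 1); they miss things now and then, are a little off and sometimes report something else, mostly with a low value. They report only what shows in the picture. A call takes as long as a camera call. They do not tell look-alikes from the thing itself.
- vision.silhouettes(target, camera): "region" (480x640 bool, what is visible of it) and "pixel" ([column, row] in pixels, amid what is visible of it).
- vision.pinpoint(target, camera): "pixel" ([column, row] in pixels: a listed point, or the origin of a listed thing).
The state is a dict: "time": time; "joint_pos": joint angles; "qvel": joint speeds; "effort": joint torques, N m; "position": TCP position; "eef_rot": TCP orientation; "wrist_force": force on the tool from outside, world axes, zero at the start; "ft_torque": the same for the moment, N m; "finger_gap": finger opening in mm.
Only numpy, scipy, OpenCV 4.12 (cv2) and the standard library are available. Lean on these libraries where they do the work, as an engineer would, in place of code of your own. Each camera call takes 0.05 s, during which the arm holds its last target.

### The job

Pull up the spring plunger knob on the storage case to free its clear cover, slide the cover all the way open and let the plunger snap into its second hole, so that the cover is locked open. Then press down the end of the steel plate that lies over the wide scoop, so that its other end tips up out of the nest; take the plate by the raised end and lay it flat across both bars of the measuring rest, centred and with its length square across the bars. Do not drop the plate, leave the ball stand between them and the steel cylinder and block at the ends of the rest where they stand, and let go of everything at the end.

Things in the scene. Friction and masses are not known exactly. Their poses are not given: they have to be found in the camera images.
- case: Fixed dark grey storage case, turned up to 0.4 rad, origin on the table under it. In its frame it spans x -115 to 99, y -92 to 92 mm; deck at z = 38; aluminium guide strips along y at x = -108 and 94 reach z = 53. The plate's nest is centred at x = 0, y = -50, length along x: 41 mm wide from x = -68 to 5, then a scoop 78 mm wide, open down to z = 5, from x = 5 to 78.
- cover (a joint): Clear cover with aluminium edges, 193 x 68 mm (case x, y), z = 42 to 48 mm, sliding along case +y: 0 = shut over the nest (centred at case y -50 mm), 0.100 m = fully open, hard stop (centred at y +50). 2 N of friction. Locked at 0 by the plunger's pin, 8 mm deep in a hole in the case; a second hole at 0.100 takes the pin again.
- plunger (a joint): Spring index plunger carried by the cover: metres the knob is pulled straight up; 0 = pin down in a hole, 0.014 = stop. The spring pulls it down with 6.5 N at 0, 12 N at 0.014. The pin leaves its hole at 0.008; between the holes a released pin rides on the case at 0.008 and drops to 0 by itself at the second hole.
- knob_grip (a point): Middle of the round black plunger knob, 32 mm in diameter, 20 mm high, axis upright; when down it spans z = 62 to 82 mm, over a thin neck and a 22 mm wide steel nut that reaches z = 58. On the cover at case x = -87, so at y = -50 mm shut, +50 open. It moves with plunger and cover.
- cradle (a joint): Tilting steel cradle under the plate (rad): 0 = level, 0.35 = stop, case +x end down and -x end up. It turns about a line along case y at case x = 0, y = -50, z = 31 mm and stays where it is left by friction of 0.08 N m (2 N at the press spot). The plate lies 4 mm over this line, between two low end lips.
- press_spot (a point): Fixed point: where the top of the level plate is to be pressed, 45 mm from the plate's middle towards case +x, over the scoop, z = 40 mm. Pressing down there about 15 mm tips the cradle to its stop.
- plate: Loose ground steel plate, 120 x 36 x 5 mm, about 0.17 kg. Origin at the centre of its underside, x along its length, z up. It starts level in the nest along case x, its top at z = 40 mm, 2 mm proud of the deck, too little to grip. Tipped, its end at case -x stands up some 20 mm and can be taken across its 36 mm width.
- rest: Fixed measuring rest: dark steel base 150 x 70 x 8 mm (x, y, z) with two aluminium bars, each 10 mm wide (x) and 60 mm long (y), middles at x = -22 and +22 mm, tops at z = 38 mm. Origin on the table under its centre. The plate is to lie with its length along the rest's x, either way round.
- rest_top (a point): Point on the rest midway between the two bars at the height of their tops (38 mm above the table); the middle of the plate's underside belongs here.
- datum_ball: Loose bystander: steel reference ball on a stem, foot 54 mm in diameter, 140 mm high, between case and rest. Origin under its centre, on the table (so for the next two).
- cylinder_square: Loose bystander: upright steel cylinder, 44 mm in diameter, 100 mm high, about 150 mm off one end of the rest.
- setup_block: Loose bystander: dark steel block 50 x 70 x 30 mm high, about 150 mm off the other end of the rest.
Not all that is in view belongs to the job. What is shaped like the rest but green is not meant.

How it is judged:
By the outcome, as a careful person would: the job done as asked, in the order asked, and still so for the second after the job is handed in, with the robot touching nothing.
It also fails if it takes over 59 s, if anything falls off the work surface, if the arm or the gripper's body presses on something with over 40 N, if the wrist force passes 120 N, or if a joint passes its speed limit or range.

## Working session

There is one attempt and no reset: what is moved stays moved. The work goes in short steps, Python scripts to look and compute and a shell command to move; the robot and the scene stay as the last step left them, time stands still between calls to the robot, and variables do not carry over. Pictures are saved under pics/ and viewed, and the job is handed in when it is done.

```bash
ls; mkdir -p pics
cat > h.py <<'E'
import numpy as np, cv2
from workcell import arm, vision
def K(c):
    m=vision.camera_model(c); f=240/np.tan(np.radians(m['fov_y'])/2)
    return m,f
def ray(c,px,m=None):
    m0,f=K(c); m=m or m0
    u=(px[0]-m['cx'])/f; v=(px[1]-m['cy'])/f
    rd=np.hypot(u,v); r=rd
    for _ in range(30): r=rd/(1+m['k1']*r*r)
    s=1 if rd==0 else r/rd
    return np.array([u*s,v*s,1.0]),np.array(m['cam_to_world'])
def at_z(c,px,z,m=None):
    d,T=ray(c,px,m); D=T[:3,:3]@d; o=T[:3,3]
    return o+D*(z-o[2])/D[2]
def at_depth(c,px,depth,m=None):
    d,T=ray(c,px,m); return T[:3,:3]@(d*depth)+T[:3,3]
def proj(c,p,m=None):
    m0,f=K(c); m=m or m0
    T=np.linalg.inv(np.array(m['cam_to_world'])); q=T[:3,:3]@np.array(p)+T[:3,3]
    a=q[:2]/q[2]; s=1+m['k1']*(a@a); return a*s*f+np.array([m['cx'],m['cy']])
def save(n,img,crop=None,scale=1):
    if crop: img=img[crop[1]:crop[3],crop[0]:crop[2]]
    img=cv2.resize(img,None,fx=scale,fy=scale,interpolation=cv2.INTER_CUBIC)
    cv2.imwrite('pics/'+n+'.png',img[:,:,::-1])
E
python3 - <<'E'
from h import *
for c in('top','side'):
    p,d=vision.snapshot(c); save(c+'1',p); np.save(c+'d.npy',d); np.save(c+'p.npy',p)
    m=vision.camera_model(c); print(c,m['fov_y'],m['k1'],np.round(m['cam_to_world'],2).tolist())
    for t in('knob_grip','press_spot','rest_top','case','rest','plate','datum_ball','cylinder_square','setup_block') if c=='top' else ('knob_grip','rest_top'):
        print(t,[(np.round(r['pixel'],1).tolist(),round(float(r['score']),2)) for r in vision.pinpoint(t,c)])
print(arm.read_state())
E
```

```text
pics
top 57.19098974848862 -0.017136899841255323 [[-0.02, -0.99, 0.16, 357.6], [-1.0, 0.02, -0.01, 0.33], [0.01, -0.16, -0.99, 904.65], [0.0, 0.0, 0.0, 1.0]]
knob_grip [([436.4, 258.5], 0.58), ([307.9, 169.1], 0.43)]
press_spot []
rest_top [([292.7, 247.5], 0.91), ([204.9, 239.8], 0.77), ([148.3, 335.9], 0.65), ([434.8, 359.2], 0.57)]
case [([410.4, 219.1], 0.65), ([312.0, 168.7], 0.27)]
rest [([208.5, 242.7], 0.83), ([291.7, 248.5], 0.74), ([155.7, 338.3], 0.74), ([431.4, 362.4], 0.68)]
plate []
datum_ball [([308.5, 165.0], 0.68)]
cylinder_square [([178.1, 178.3], 0.86)]
setup_block [([238.4, 309.3], 0.6)]
side 51.80554599079535 -0.13863899056465995 [[-0.94, -0.21, 0.27, 189.78], [-0.34, 0.6, -0.72, 769.71], [-0.01, -0.77, -0.64, 755.04], [0.0, 0.0, 0.0, 1.0]]
knob_grip [([245.7, 254.4], 0.74), ([366.0, 192.1], 0.43)]
rest_top [([438.3, 221.4], 0.94), ([350.1, 393.4], 0.84), ([273.9, 321.2], 0.75), ([311.2, 272.0], 0.63)]
{'time': 0.65, 'joint_pos': array([-1.48311464e+00,  1.58403993e-01,  1.59702454e+00,  1.03565655e-06,
        1.38622885e+00, -2.10105615e-01]), 'qvel': array([-0.00017433, -0.00024609, -0.00084462,  0.00081838, -0.00104348,
        0.00171973]), 'effort': array([-2.72533844e-04, -3.85440373e+01, -3.22261798e+01,  7.00309337e-02,
        3.08113557e-02, -2.04067572e-05]), 'position': array([ 168.68176248, -549.66009606,  177.0865936 ]), 'eef_rot': array([-3.10676967e+00, -4.66026910e-01, -7.81553397e-06]), 'wrist_force': array([-0.6529598 , -0.69759816,  0.56612157]), 'ft_torque': array([0.01624858, 0.00072011, 0.02767581]), 'finger_gap': 91.852106346589}
```

View pics/top1.png

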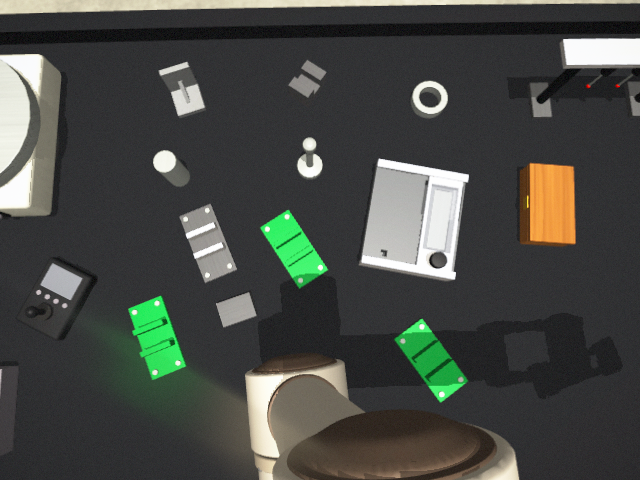

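View pics/side1.png

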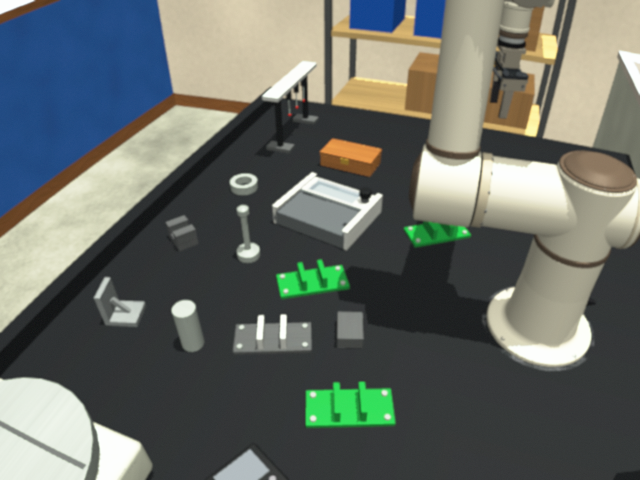

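The rest is the dark one at top (207,243). The look-alikes at (293,248), (157,338) and (431,360) are green, and only the dark one has the cylinder and block off its ends. The case has its knob at about (438,259). I'll confirm both in enlarged crops.

Run:
```python
from h import *
p=np.load('topp.npy'); d=np.load('topd.npy')
a=p[145:295,345:485]; b=p[195:295,160:280]
A=cv2.resize(a,(420,450),interpolation=cv2.INTER_CUBIC);B=cv2.resize(b,(372,450)[:2],interpolation=cv2.INTER_CUBIC)
save('crops',np.hstack([A,B]))
vs,us=np.mgrid[0:480,0:640]
m,f=K('top');T=np.array(m['cam_to_world'])
pts=np.zeros((480,640,3))
# vectorised
u=(us-m['cx'])/f;v=(vs-m['cy'])/f;rd=np.hypot(u,v);r=rd.copy()
for _ in range(20): r=rd/(1+m['k1']*r*r)
s=np.where(rd>0,r/np.maximum(rd,1e-9),1)
P=np.stack([u*s*d,v*s*d,d],-1)@T[:3,:3].T+T[:3,3]
np.save('P.npy',P)
def rect(box,zlo,zhi):
    x0,y0,x1,y1=box; q=P[y0:y1,x0:x1].reshape(-1,3); dd=d[y0:y1,x0:x1].ravel()
    q=q[(dd>0)&(q[:,2]>zlo)&(q[:,2]<zhi)]
    (c,sz,an)=cv2.minAreaRect(q[:,:2].astype(np.float32)); print(len(q),np.round(c,1),np.round(sz,1),round(an,2),np.round(np.median(q[:,2]),1))
    return q
rect((345,145,485,295),20,60); print('case')
q=rect((345,145,485,295),70,90); print('knob',q.mean(0))
rect((170,195,245,290),4,60); print('rest'); q=rect((170,195,245,290),30,50); print('bars',q.mean(0))
rect((210,285,265,330),20,40);print('block')
rect((145,140,195,190),50,120);print('cyl')
q=rect((290,130,330,185),20,160);print('ball')
print(at_z('top',(436.4,258.5),72),at_z('top',(204.9,239.8),38),at_z('side',(245.7,254.4),72))
print(d[260,438],d[200,400],P[260,438],P[200,395],P[215,440])
```

```text
9539 [ 535.9 -210.3] [185.4 215.4] 78.23 39.0
case
235 [ 447.7 -242.2] [30.4 30.2] 58.38 80.6
knob [ 447.49441177 -241.25149769   80.21850537]
2376 [506.  202.2] [150.7  92.5] 21.81 7.4
rest
347 [502.  212.2] [55.4 60.5] 21.71 36.3
bars [501.87431192 211.63044141  36.15762785]
925 [363.9 149.5] [50.3 70.6] 17.96 28.6
block
599 [645.  276.1] [43.3 42.7] 40.42 97.3
cyl
356 [658.4  -2.4] [36.7 42.3] 12.5 104.2
ball
[ 449.95249985 -239.76043027   72.        ] [501.3633585  210.02479145  38.        ] [620.39546788  69.68009413  72.        ]
830.2406 894.41345 [ 446.10870054 -240.1906742    80.37950761] [ 575.94157206 -174.26393561   33.11140897] [ 539.90180056 -260.04163807   46.7937859 ]
```

View pics/crops.png

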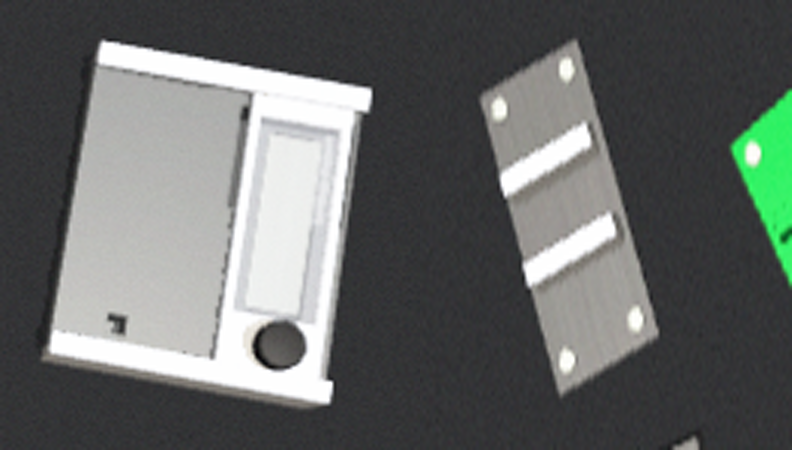

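The crops confirm the dark-grey case with the cover and black knob at its right, and the grey (not green) rest. From depth:
- Case yaw is about -0.205, origin about (543.7, -211.9).
- Knob is at about (448, -242.5).
- Rest is at (502, 212), yaw about 0.38.

I'm moving above the knob with the jaws along case y.

```bash
python3 -m jog '[[[3,3,0,-0.06,1],[6,6.6,0,-0.12,1],[9,10,0,-0.19,1],[12,13.2,0,-0.25,1],[15,16.5,0,-0.31,1]]]' ; python3 -m jog '[[[3,3.2,0,-0.06,1],[6,6.6,-0.5,-0.12,1],[9,10,-1,-0.19,1],[12.9,14.2,-2,-0.19,1],[12.9,14.2,-2,-0.19,1]]]'; python3 -m jog '[[[0,0,0,0,1],[0,0,0,0,1]]]'
python3 - <<'E'
from h import *
from scipy.spatial.transform import Rotation as R
s=arm.read_state(); print(s['time'],s['position'],R.from_rotvec(s['eef_rot']).as_matrix()[:,1],s['wrist_force'])
m=vision.camera_model('wrist'); p,d=vision.snapshot('wrist'); save('w1',p)
for r in vision.pinpoint('knob_grip','wrist'): print(r['pixel'],r['score'],at_z('wrist',r['pixel'],72,m))
E
```

```text
time: 1.15
position: [319.7, -383.4, 177.3]
eef_rot: [3.141, -0.024, 0.001]
wrist_force: [0.3, -0.1, -0.3]
finger_gap: 92.2
time: 1.65
position: [449.6, -238.6, 156.2]
eef_rot: [-3.124, 0.309, 0.001]
wrist_force: [-0.7, -0.7, -1.1]
finger_gap: 91.7
time: 1.85
position: [447.3, -243.6, 157.3]
eef_rot: [3.125, -0.318, -0.0]
wrist_force: [-0.8, -1.2, -0.3]
finger_gap: 92.0
1.85 [ 447.26335443 -243.60958016  157.34806533] [-2.01175292e-01 -9.79554965e-01  7.56130354e-04] [-0.79557203 -1.2484994  -0.29234171]
[326.9, 233.6] 0.55 [ 450.13085849 -242.84518846   72.        ]
```

View pics/w1.png

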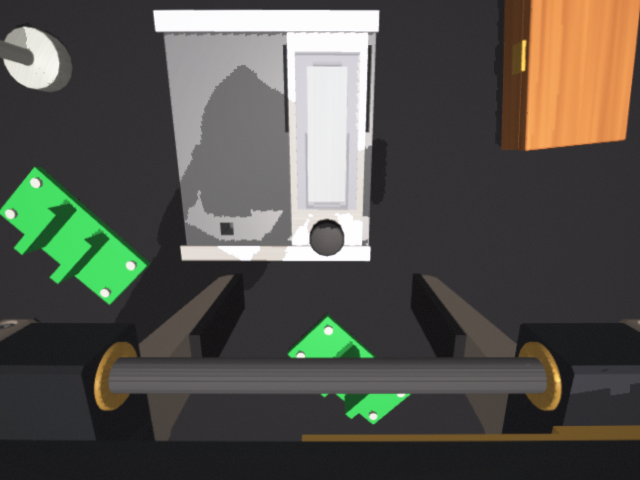

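The wrist view shows the knob at (327,235) with the case edges square to the jaws. I'm descending and gripping the knob.

```bash
python3 -m jog '[[[0.1,0.1,-4,0,1],[0.1,0.1,-8,0,1],[0.1,0.1,-10.1,0,1],[0.1,0.1,-10.1,0,0.7],[0.1,0.1,-10.1,0,0.4]]]' 40; python3 -m jog '[[[0,0,0,0,0.2],[0,0,0,0,0.1],[0,0,0,0,0.1],[0,0,0,0,0.1]]]' 40
python3 - <<'E'
from h import *
s=arm.read_state(); print(s['time'],s['position'],s['wrist_force'],s['finger_gap'])
m=vision.camera_model('wrist'); p,d=vision.snapshot('wrist'); save('w2',p)
E
```

```text
time: 2.45
position: [448.6, -242.9, 56.9]
eef_rot: [3.125, -0.319, 0.001]
wrist_force: [-0.6, -0.1, -0.4]
finger_gap: 77.8
time: 2.85
position: [449.1, -242.0, 56.8]
eef_rot: [3.125, -0.317, 0.002]
wrist_force: [-0.5, 0.3, -0.0]
finger_gap: 46.0
2.85 [ 449.08767308 -241.99540947   56.78865055] [-0.5407399   0.28933818 -0.02389773] 45.97779070254116
```

View pics/w2.png

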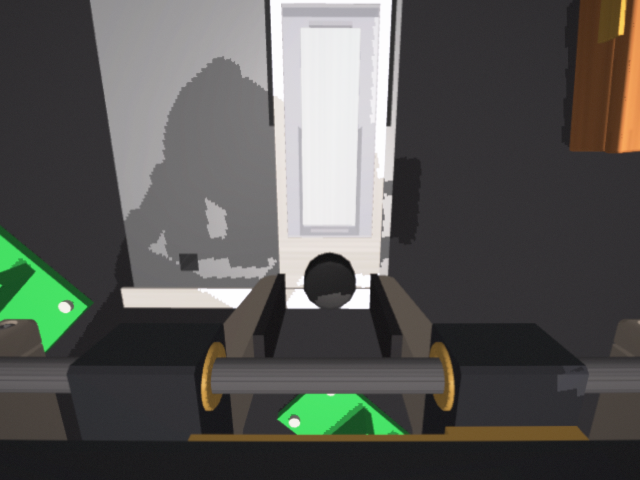

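The knob is at (330,281) between the fingers, which are still closing. I'll check the alignment by projection while they finish.

```bash
python3 -m jog '[[[0,0,0,0,0.1],[0,0,0,0,0.1],[0,0,0,0,0.1]]]' 40
python3 - <<'E'
from h import *
s=arm.read_state(); print(s['time'],s['position'],s['wrist_force'],s['finger_gap'])
p=s['position']
print(proj('wrist',p+[0,0,25]), proj('wrist',p), proj('wrist',[448,-242.5,82]))
E
```

```text
time: 3.2
position: [448.7, -241.6, 56.1]
eef_rot: [-3.126, 0.317, 0.0]
wrist_force: [-0.4, -0.1, 0.2]
finger_gap: 18.2
3.2 [ 448.6736037  -241.63873303   56.08678946] [-0.37161722 -0.07243946  0.17978541] 18.18086138588178
[328.98162219 283.08367447] [328.81960515 268.5542365 ] [330.67643776 284.46500309]
```

Run:
```python
from h import *
for c in('wrist','top','side'):
    p,d=vision.snapshot(c); save(c+'3',p)
    if c=='top': save('top3',p,(340,140,500,300),3.5)
    if c=='side': save('side3',p,(240,130,440,280),3.5)
```

```text
(no output)
```

View pics/wrist3.png

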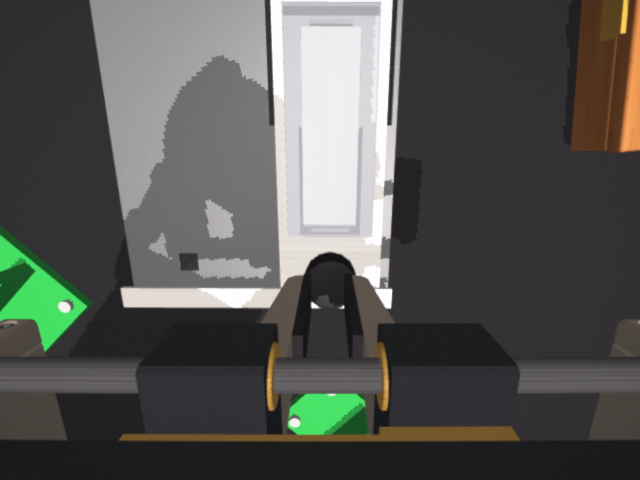

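View pics/side3.png

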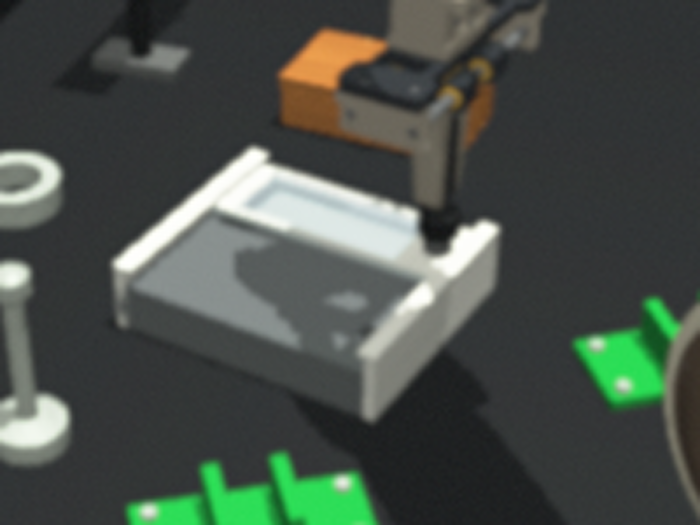

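View pics/top3.png

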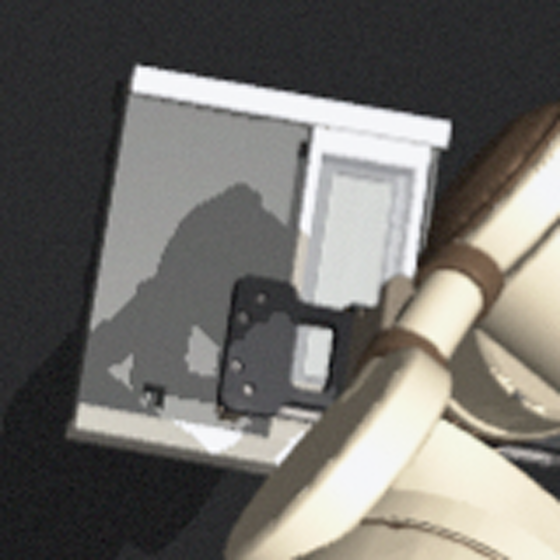

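The pads look nearer to the camera than the knob top, so I'll check with depth.

Run:
```python
from h import *
s=arm.read_state(); print(s['time'],s['position'],s['finger_gap'])
m=vision.camera_model('wrist'); p,d=vision.snapshot('wrist');print(K('wrist')[1],np.round(m['cam_to_world'],3))
for px in [(330,265),(300,290),(297,280),(302,282),(355,290),(360,285),(285,300),(330,300),(200,200),(295,350),(330,130),(190,262)]:
    print(px,d[px[1],px[0]],np.round(at_depth('wrist',px,d[px[1],px[0]],m),1))
m=vision.camera_model('side'); p,d=vision.snapshot('side')
v,u=np.mgrid[160:215,345:380]
for px in [(365,192),(365,183),(366,176),(362,170),(364,196),(360,198)]:
    print(px,p[px[1],px[0]],np.round(at_depth('side',px,d[px[1],px[0]],m),1))
```

```text
3.35 [ 448.66846958 -241.64953132   56.05913702] 9.24866132389451
335.2976668224899 [[-2.02000e-01 -9.45000e-01 -2.56000e-01  5.21490e+02]
 [-9.79000e-01  1.94000e-01  5.30000e-02 -2.55760e+02]
 [-1.00000e-03  2.62000e-01 -9.65000e-01  2.63135e+02]
 [ 0.00000e+00  0.00000e+00  0.00000e+00  1.00000e+00]]
(330, 265) 191.41798 [ 459.7 -244.5   81.8]
(300, 290) 159.81255 [ 461.5 -230.   114.9]
(297, 280) 173.28085 [ 461.7 -227.4  101. ]
(302, 282) 168.87962 [ 461.7 -230.4  105.4]
(355, 290) 158.22472 [ 456.9 -255.7  116.3]
(360, 285) 166.22046 [ 455.5 -258.6  108.3]
(285, 300) 147.90025 [ 463.1 -224.6  127.1]
(330, 300) 197.57382 [ 438.2 -240.1   81.4]
(200, 200) 226.22511 [ 507.7 -165.    37.4]
(295, 350) 79.72302 [ 478.3 -239.   192.9]
(330, 130) 205.31447 [ 533.4 -259.8   47. ]
(190, 262) 255.51099 [ 462.7 -136.5   20.6]
(365, 192) [30 32 33] [ 443.3 -236.4   80.6]
(365, 183) [96 92 81] [ 440.3 -219.3  117.6]
(366, 176) [89 85 75] [ 438.9 -219.8  137.2]
(362, 170) [110 106  95] [ 433.2 -157.7  189.5]
(364, 196) [24 25 24] [ 442.6 -225.6   75.6]
(360, 198) [137 138 130] [ 460.1 -254.1   47.7]
```

Run:
```python
from h import *
def cloud(c):
    m=vision.camera_model(c); p,d=vision.snapshot(c); f=K(c)[1]; vs,us=np.mgrid[0:480,0:640]
    u=(us-m['cx'])/f;v=(vs-m['cy'])/f;rd=np.hypot(u,v);r=rd.copy()
    for _ in range(20): r=rd/(1+m['k1']*r*r)
    s=np.where(rd>0,r/np.maximum(rd,1e-9),1);T=np.array(m['cam_to_world'])
    return p,d,np.stack([u*s*d,v*s*d,d],-1)@T[:3,:3].T+T[:3,3]
for c in('wrist','side'):
    p,d,P=cloud(c); M=(d>0)&(P[...,2]>60)&(P[...,2]<260)&(abs(P[...,0]-449)<60)&(abs(P[...,1]+242)<60)
    q=P[M]; print(c,len(q))
    for z in range(60,200,8):
        k=q[(q[:,2]>=z)&(q[:,2]<z+8)]
        if len(k): print(z,len(k),np.round(k.min(0)[:2]),np.round(k.max(0)[:2]))
    if c=='side': save('s4',p,(320,120,420,220),6)
s=arm.read_state();print(s['joint_pos'],s['finger_gap'],s['time'])
```

```text
wrist 72614
60 78 [ 449. -258.] [ 463. -228.]
68 191 [ 448. -258.] [ 463. -228.]
76 1154 [ 432. -257.] [ 463. -229.]
92 244 [ 440. -259.] [ 462. -226.]
100 293 [ 454. -260.] [ 462. -225.]
108 397 [ 444. -261.] [ 463. -225.]
116 453 [ 440. -262.] [ 463. -224.]
124 570 [ 441. -262.] [ 464. -223.]
132 654 [ 439. -263.] [ 464. -223.]
140 857 [ 443. -264.] [ 464. -222.]
148 780 [ 449. -263.] [ 465. -223.]
156 470 [ 439. -255.] [ 463. -231.]
164 183 [ 437. -253.] [ 463. -230.]
172 180 [ 436. -250.] [ 455. -230.]
180 973 [ 439. -281.] [ 488. -213.]
188 5892 [ 449. -302.] [ 489. -182.]
196 14972 [ 457. -302.] [ 489. -182.]
side 1224
60 21 [ 428. -244.] [ 459. -227.]
68 34 [ 428. -240.] [ 459. -226.]
76 72 [ 428. -256.] [ 459. -224.]
84 4 [ 436. -252.] [ 441. -237.]
92 17 [ 434. -256.] [ 457. -223.]
100 34 [ 434. -260.] [ 457. -221.]
108 34 [ 434. -256.] [ 458. -221.]
116 36 [ 433. -256.] [ 457. -220.]
124 37 [ 433. -259.] [ 460. -220.]
132 42 [ 433. -262.] [ 460. -218.]
140 30 [ 432. -260.] [ 450. -217.]
148 29 [ 434. -259.] [ 448. -217.]
156 25 [ 434. -262.] [ 448. -216.]
164 13 [ 437. -231.] [ 445. -217.]
172 3 [ 439. -223.] [ 442. -215.]
180 5 [ 417. -246.] [ 433. -205.]
188 43 [ 411. -270.] [ 443. -196.]
196 103 [ 409. -298.] [ 441. -183.]
[-7.31593142e-01  1.21111582e-01  1.89177321e+00 -4.35059675e-06
  1.12874379e+00  1.04140476e+00] 9.260055845969363 3.55
```

View pics/s4.png

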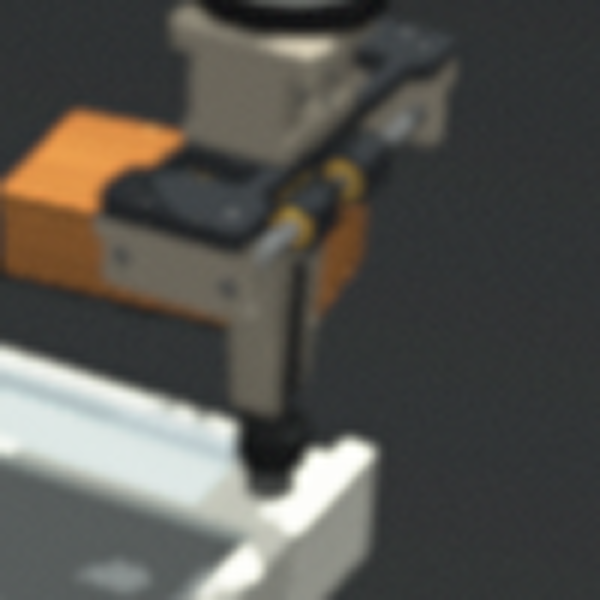

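```bash
cat >> h.py <<'E'
def cloud(c):
    m=vision.camera_model(c); p,d=vision.snapshot(c); f=K(c)[1]; vs,us=np.mgrid[0:480,0:640]
    u=(us-m['cx'])/f;v=(vs-m['cy'])/f;rd=np.hypot(u,v);r=rd.copy()
    for _ in range(20): r=rd/(1+m['k1']*r*r)
    s=np.where(rd>0,r/np.maximum(rd,1e-9),1);T=np.array(m['cam_to_world'])
    return p,d,np.stack([u*s*d,v*s*d,d],-1)@T[:3,:3].T+T[:3,3]
E
python3 - <<'E'
from h import *
for c in('wrist','side'):
    p,d,P=cloud(c); M=(d>0)&(P[...,2]>84)&(P[...,2]<140)&(abs(P[...,0]-449)<60)&(abs(P[...,1]+242)<60)
    q=P[M]; q=q[q[:,2].argsort()]; print(c); print(np.round(q[:24:2],1))
print(arm.read_state()['position'])
E
```

```text
wrist
[[ 457.8 -248.5   92.1]
 [ 457.4 -251.2   92.5]
 [ 460.5 -236.9   92.9]
 [ 458.3 -248.    93. ]
 [ 460.9 -235.3   93.1]
 [ 456.3 -252.6   93.3]
 [ 457.9 -250.7   93.3]
 [ 458.  -250.1   93.4]
 [ 455.7 -255.7   93.5]
 [ 458.2 -249.6   93.6]
 [ 454.7 -246.7   93.6]
 [ 455.9 -247.    93.7]]
side
[[ 453.9 -236.5   84.1]
 [ 451.4 -236.8   84.4]
 [ 439.  -236.9   93. ]
 [ 437.2 -248.6   95.1]
 [ 455.3 -230.6   96.1]
 [ 440.9 -225.2   96.7]
 [ 438.8 -244.6   97.1]
 [ 438.4 -234.1   97.7]
 [ 434.8 -257.7   99. ]
 [ 449.4 -227.4   99.3]
 [ 451.5 -226.1   99.6]
 [ 436.5 -245.2  100.2]]
[ 448.7001788  -241.68421618   56.11095134]
```

Both cameras put the real finger tips at z≈92 while the reported TCP z is 56. The tool readout is about 36 mm too low in z, and xy agrees. I'll work with real tip z = reported + 36. Now opening, then descending the remaining 36 mm.

```bash
python3 -m jog '[[[0,0,0,0,0.7],[0,0,0,0,0.7],[0,0,0,0,0.7],[0,0,0,0,0.7],[0,0,0,0,0.7]]]' 40;  python3 -m jog '[[[0,0,0,0,0.7],[0,0,0,0,0.7],[0,0,-1,0,0.7],[0,0,-1.5,0,0.7]]]'; python3 -m jog '[[[0,0,-1,0,0.7],[0,0,-2,0,0.7],[0,0,-2,0,0.7]]]'
python3 - <<'E'
from h import *
s=arm.read_state(); print(s['time'],s['position'],s['wrist_force'],s['finger_gap'])
p,d=vision.snapshot('wrist'); save('w5',p)
p,d=vision.snapshot('side'); save('s5',p,(320,120,420,220),5)
E
```

```text
time: 4.15
position: [448.7, -241.7, 56.1]
eef_rot: [-3.126, 0.317, -0.0]
wrist_force: [-0.2, 0.9, -0.3]
finger_gap: 46.7
time: 4.55
position: [448.2, -241.3, 40.0]
eef_rot: [-3.125, 0.317, 0.002]
wrist_force: [-0.3, 0.3, -0.0]
finger_gap: 64.4
time: 4.85
position: [447.3, -240.5, 18.9]
eef_rot: [-3.123, 0.317, 0.005]
wrist_force: [-0.9, -0.7, 0.4]
finger_gap: 64.3
4.85 [ 447.30257819 -240.48856839   18.94654477] [-0.91727767 -0.68396482  0.36604097] 64.26914555928889
```

View pics/w5.png

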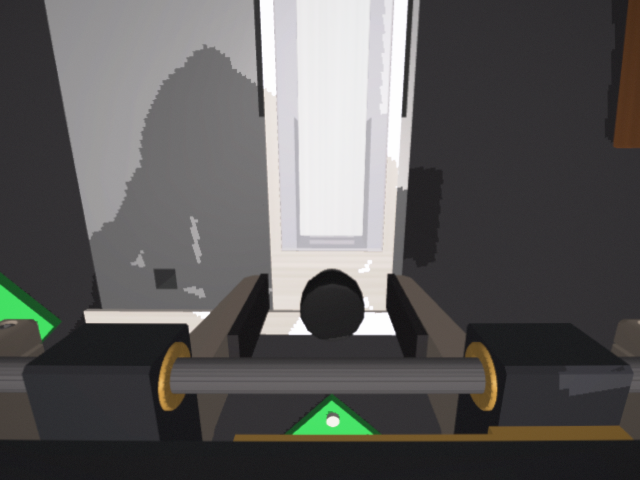

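View pics/s5.png

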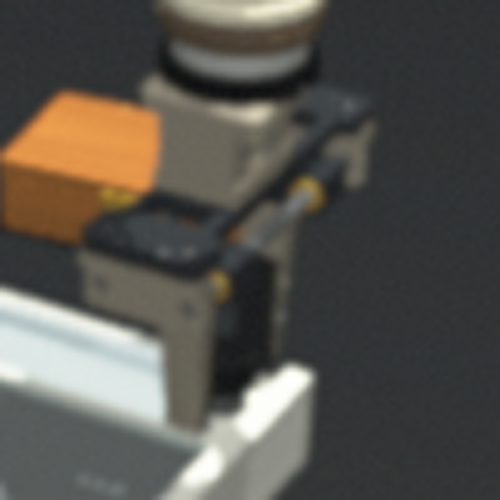

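The fingers now flank the knob at (332,303) with no contact force. Closing.

```bash
python3 -m jog '[[[0,0,0,0,0.25],[0,0,0,0,0.25],[0,0,0,0,0.25],[0,0,0,0,0.25],[0,0,0,0,0.25]]]' 45;  python3 -m jog '[[[0,0,0.3,0,0.25],[0,0,0.6,0,0.25],[0,0,0.9,0,0.25],[0,0,1.1,0,0.25],[0,0,1.1,0,0.25]]]'
```

```text
time: 5.45
position: [448.8, -242.1, 21.4]
eef_rot: [3.125, -0.317, 0.001]
wrist_force: [-1.1, -1.5, 0.2]
finger_gap: 30.9
time: 5.95
position: [448.8, -241.5, 31.8]
eef_rot: [-3.125, 0.317, -0.001]
wrist_force: [4.3, -3.0, -11.9]
finger_gap: 30.7
```

The knob is lifted with a spring load of about 12 N. Sliding along case +y = (0.204, 0.979).

```bash
python3 -m jog '[[[0.2,1,0,0,0.25],[0.5,2.4,0,0,0.25],[0.8,3.9,0,0,0.25],[1.1,5.4,0,0,0.25],[1.4,6.9,0,0,0.25]]]'; python3 -m jog '[[[0.2,1,0,0,0.25],[0.4,1.9,0,0,0.25],[0.5,2.4,0,0,0.25],[0.56,2.7,0,0,0.25],[0.56,2.7,0,0,0.25]]]'
```

```text
time: 6.45
position: [463.2, -172.6, 31.8]
eef_rot: [3.125, -0.317, 0.002]
wrist_force: [6.1, -3.4, -10.2]
finger_gap: 30.8
time: 6.95
position: [468.9, -145.2, 31.8]
eef_rot: [-3.125, 0.317, -0.002]
wrist_force: [6.4, -1.5, -11.5]
finger_gap: 30.9
```

```bash
python3 -m jog '[[[0.05,0.25,0,0,0.25],[0.05,0.25,0,0,0.25],[0.05,0.25,0,0,0.25]]]'; python3 -m jog '[[[0,0,-0.4,0,0.25],[0,0,-0.8,0,0.25],[0,0,-1.1,0,0.25],[0,0,-1.1,0,0.25]]]'
```

```text
time: 7.25
position: [468.9, -145.2, 32.1]
eef_rot: [3.122, -0.316, 0.001]
wrist_force: [2.9, -9.0, -11.7]
finger_gap: 31.0
time: 7.65
position: [469.0, -145.2, 21.6]
eef_rot: [3.122, -0.316, 0.001]
wrist_force: [1.5, -7.8, -7.0]
finger_gap: 31.0
```

The cover is at its stop and the plunger followed down, with no upward reaction. Releasing and checking.

```bash
python3 -m jog '[[[0,0,0,0,0.6],[0,0,0,0,0.6],[0,0,0,0,0.6],[0,0,0,0,0.6],[0,0,0,0,0.6]]]'; python3 -m jog '[[[0,0,3,0,0.5],[0,0,6,0,0.3],[0,0,8,0,0],[0,0,8,0,0]]]'
python3 - <<'E'
from h import *
s=arm.read_state(); print(s['time'],s['position'],s['wrist_force'],s['finger_gap'])
p,d,P=cloud('wrist'); save('w6',p)
M=(d>0)&(P[...,2]>70)&(P[...,2]<95)&(abs(P[...,0]-468)<40)&(abs(P[...,1]+145)<40); q=P[M]
print(len(q),q.mean(0),np.median(q[:,2]),(q.min(0)+q.max(0))/2)
save('s6',vision.snapshot('side')[0],(240,130,440,280),4)
m=vision.camera_model('wrist'); p,d=vision.snapshot('wrist')
for t in('press_spot','plate'):
  for r in vision.pinpoint(t,'wrist'): print(t,r['pixel'],r['score'],at_z('wrist',r['pixel'],40 if t=='press_spot' else 35,m))
E
```

```text
time: 8.15
position: [468.7, -143.0, 21.2]
eef_rot: [-3.125, 0.317, 0.0]
wrist_force: [0.3, 0.6, 0.3]
finger_gap: 54.5
time: 8.55
position: [471.1, -144.4, 104.3]
eef_rot: [3.123, -0.317, 0.009]
wrist_force: [0.1, 0.3, 0.5]
finger_gap: 25.5
8.55 [ 471.08004492 -144.4158694   104.29087689] [0.11007017 0.33401796 0.51394844] 25.488398061016966
1498 [ 469.48339127 -144.41629991   80.57850612] 81.11715531295764 [ 467.99290225 -144.16552683   76.66762289]
plate [459.1, 133.7] 0.96 [ 533.73591282 -259.84874628   35.        ]
```

View pics/w6.png

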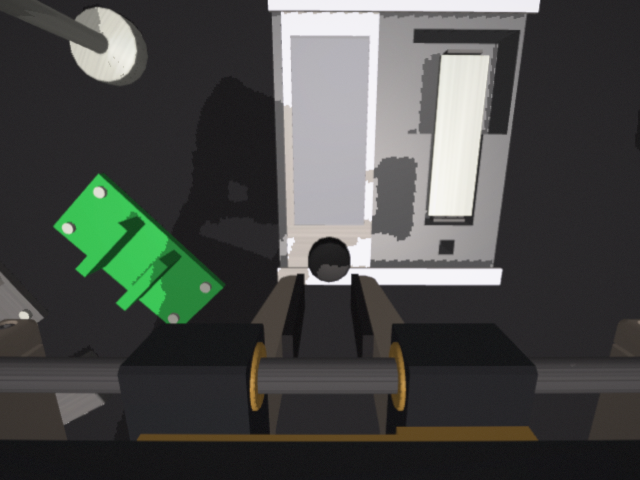

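View pics/s6.png

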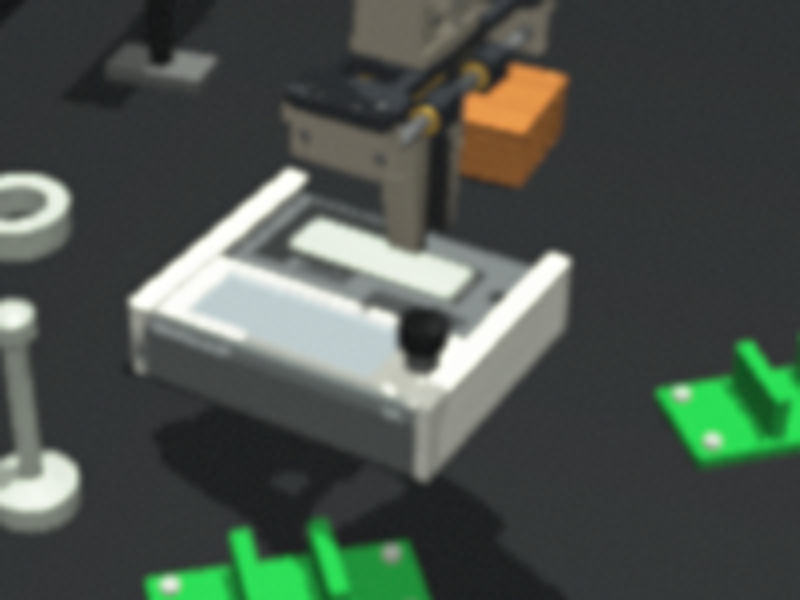

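The knob top is back at z≈81, so the pin is down and the cover is locked open. The plate is at (459,134), world (533.6,-260). I'm moving above the press spot, about (577.6,-269.3), with fingers shut.

```bash
python3 -m jog '[[[3,-4,0,0,0],[6,-7,0,0,0],[9,-10.5,0,0,0],[10.7,-12.5,0,0,0],[10.7,-12.5,0,0,0]]]'; python3 -m jog '[[[0,0,-3,0,0],[0,0,-6,0,0],[0,0,-6,0,0]]]'
python3 - <<'E'
from h import *
s=arm.read_state(); print(s['time'],s['position'],s['wrist_force'],s['finger_gap'])
p,d,P=cloud('wrist'); save('w7',p)
save('s7',vision.snapshot('side')[0],(240,130,440,280),4)
E
```

```text
time: 9.3
position: [576.3, -270.3, 99.1]
eef_rot: [-3.125, 0.32, 0.002]
wrist_force: [-0.2, 1.0, -0.7]
finger_gap: -0.1
time: 9.6
position: [571.2, -264.4, 35.0]
eef_rot: [-3.119, 0.316, 0.016]
wrist_force: [-0.2, 0.6, -0.1]
finger_gap: 0.1
9.6 [ 571.16798585 -264.44751503   35.01344038] [-0.19691351  0.57223286 -0.07643501] 0.12219329749302396
```

View pics/w7.png

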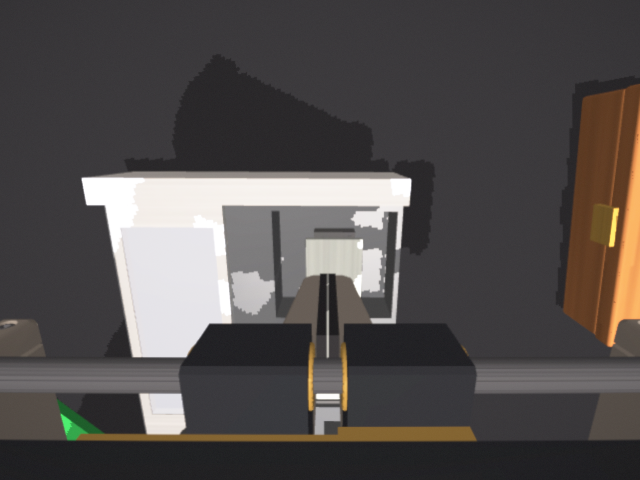

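View pics/s7.png

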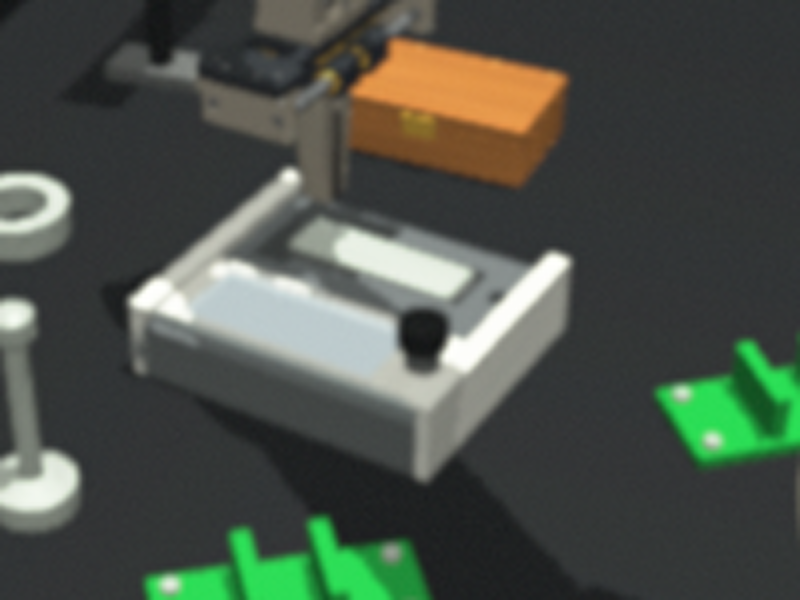

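The closed fingers stand over the scoop end of the plate at (334,260). Settling, then pressing in steps while watching the force.

```bash
python3 -m jog '[[[0,0,0,0,0],[0,0,0,0,0]]]'; python3 -m jog '[[[0.0,0,-1,0,0],[0.0,0,-2,0,0],[0,0,-2.8,0,0],[0,0,-2.8,0,0]]]'; python3 -m jog '[[[0,0,-0.4,0,0],[0,0,-0.8,0,0],[0,0,-0.8,0,0]]]'
```

```text
time: 9.9
position: [577.0, -268.8, 43.2]
eef_rot: [3.124, -0.317, 0.005]
wrist_force: [-0.0, -0.5, -0.2]
finger_gap: 0.3
time: 10.3
position: [574.3, -267.1, 10.7]
eef_rot: [-3.124, 0.317, 0.005]
wrist_force: [0.4, 0.3, -0.3]
finger_gap: 0.5
time: 10.6
position: [575.5, -268.0, 4.5]
eef_rot: [-3.125, 0.317, 0.001]
wrist_force: [-1.3, -0.8, 0.8]
finger_gap: 0.4
```

```bash
python3 -m jog '[[[0.1,0,-0.4,0,0],[0.1,0,-0.8,0,0],[0.1,0,-0.8,0,0]]]'; python3 -m jog '[[[0,0,-0.3,0,0],[0,0,-0.5,0,0],[0,0,-0.5,0,0]]]'
```

```text
time: 10.9
position: [577.4, -268.5, -2.9]
eef_rot: [3.125, -0.317, 0.002]
wrist_force: [1.2, -0.1, 0.5]
finger_gap: 0.4
time: 11.2
position: [577.1, -268.4, -8.0]
eef_rot: [3.125, -0.317, 0.001]
wrist_force: [1.7, -0.9, 1.1]
finger_gap: 0.6
```

Run:
```python
from h import *
s=arm.read_state(); print(s['time'],s['position'],s['wrist_force'],s['ft_torque'])
save('w8',vision.snapshot('wrist')[0],(200,150,440,330),2.6)
save('s8',vision.snapshot('side')[0],(240,130,440,280),4)
```

```text
11.2 [ 577.11550784 -268.36619694   -7.95058875] [ 1.74895227 -0.94818066  1.068614  ] [-0.07522862 -0.30049247  0.03774965]
```

View pics/w8.png

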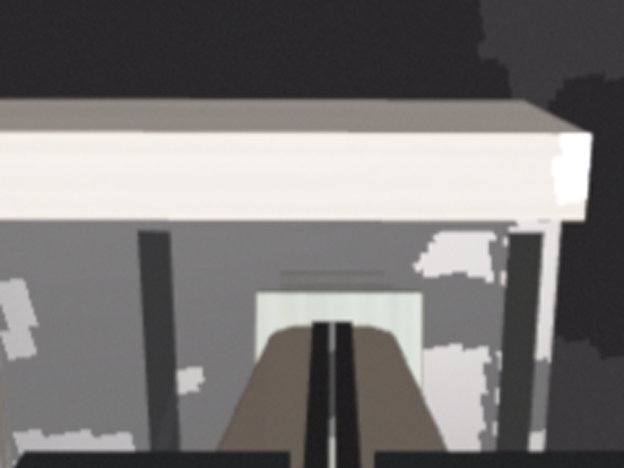

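View pics/s8.png

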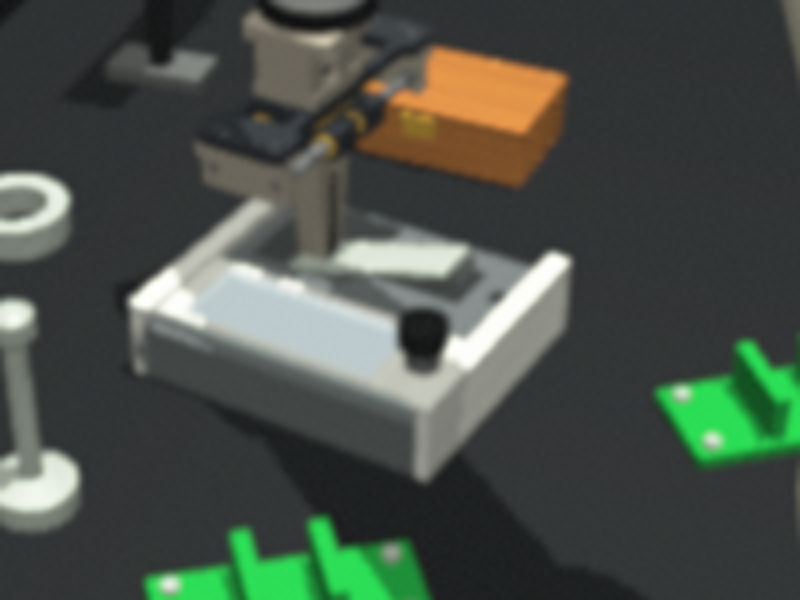

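The plate is tipping: its -x end is up at side crop (440,250). Continuing to the stop.

```bash
python3 -m jog '[[[0,0,-0.3,0,0],[0,0,-0.3,0,0],[0,0,-0.3,0,0]]]'; python3 -m jog '[[[0,0,-0.3,0,0],[0,0,-0.3,0,0]]]'
```

```text
time: 11.6
position: [576.9, -268.3, -10.4]
eef_rot: [3.125, -0.317, 0.0]
wrist_force: [0.5, -0.2, 5.3]
finger_gap: 0.3
time: 11.8
position: [577.8, -268.9, -11.1]
eef_rot: [3.125, -0.317, 0.002]
wrist_force: [-3.2, 1.4, 15.8]
finger_gap: 0.1
```

It reached the stop with a 16 N reaction. Rising and moving over the raised end.

```bash
python3 -m jog '[[[0,0,3,0,0],[0,0,7.5,0,0.2],[-3,0.6,7.5,0,0.6],[-6,1.2,7.5,0,0.6],[-8.7,1.75,7.5,0,0.6]]]'; python3 -m jog '[[[0,0,0,0,0.6],[0,0,0,0,0.6],[0,0,0,0,0.6]]]'
python3 - <<'E'
from h import *
s=arm.read_state(); print(s['time'],s['position'],s['wrist_force'],s['finger_gap'])
p,d,P=cloud('wrist'); save('w9',p)
save('s9',vision.snapshot('side')[0],(240,130,440,280),4)
# case frame
th=-0.2054; o=np.array([533.6,-260.3]); q=(P[...,:2]-o); cx=q[...,0]*np.cos(th)+q[...,1]*np.sin(th); cy=-q[...,0]*np.sin(th)+q[...,1]*np.cos(th)
for x in range(-60,61,10):
    M=(d>0)&(abs(cx-x)<2)&(abs(cy)<30)&(P[...,2]>60.5-0.365*0 - 60)&(p.min(-1)>130)
    if M.sum()>3: print(x,M.sum(),np.round(np.median(P[...,2][M]),1),np.round(np.percentile(cy[M],[2,98]),1))
E
```

```text
time: 12.3
position: [487.7, -249.7, 60.4]
eef_rot: [-3.125, 0.316, 0.003]
wrist_force: [0.4, -0.1, -0.1]
finger_gap: 30.6
time: 12.6
position: [490.5, -250.9, 61.1]
eef_rot: [3.125, -0.317, 0.001]
wrist_force: [-0.4, -0.4, 0.3]
finger_gap: 53.8
12.6 [ 490.46474924 -250.9420065    61.11863101] [-0.40676254 -0.44938127  0.28119066] 53.831495016569356
-60 83 37.3 [-29.4  23.5]
-50 391 57.6 [-28.4  17.6]
-40 339 54.1 [-15.9  17.8]
-30 329 50.3 [-16.   17.1]
-20 344 46.8 [-16.1  17.2]
-10 326 43.1 [-16.1  17.6]
0 310 39.4 [-15.9  17.4]
10 304 35.8 [-16.2  16.8]
20 306 32.2 [-16.2  16.9]
30 336 28.5 [-28.7  16.9]
40 348 24.9 [-29.  17.]
50 385 20.9 [-28.8  16.4]
60 158 4.9 [-29.8  22.4]
```

View pics/w9.png

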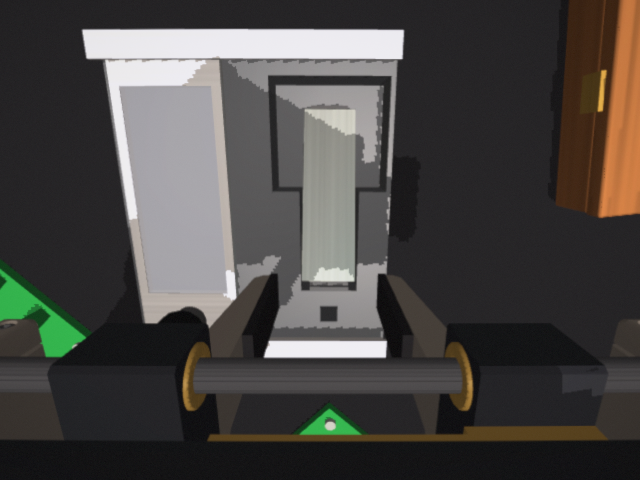

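View pics/s9.png

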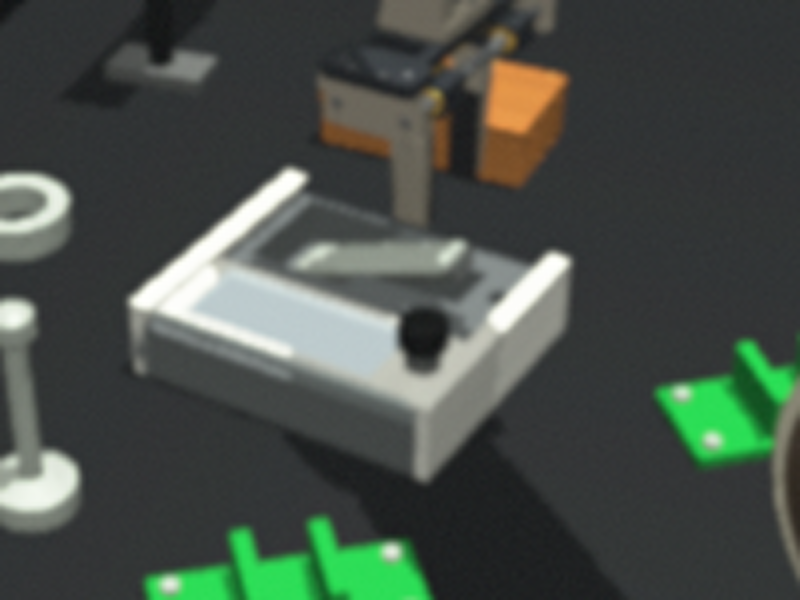

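The plate is tipped fully (slope 0.365), it stays there, and the tool is centred on it: cx=-44, cy≈0.4. Descending and gripping.

```bash
python3 -m jog '[[[0,0,-2,0,0.6],[0,0,-4,0,0.6],[0,0,-5.3,0,0.6],[0,0,-5.3,0,0.6],[0,0,-5.3,0,0.6]]]'; python3 -m jog '[[[0,0,-0.1,0,0.3],[0,0,-0.1,0,0.3],[0,0,-0.1,0,0.3],[0,0,-0.1,0,0.3],[0,0,-0.1,0,0.3]]]' 50
python3 - <<'E'
from h import *
s=arm.read_state(); print(s['time'],s['position'],s['wrist_force'],s['finger_gap'])
save('w10',vision.snapshot('wrist')[0])
save('s10',vision.snapshot('side')[0],(240,130,440,280),4)
E
```

```text
time: 13.2
position: [490.2, -250.8, 8.3]
eef_rot: [3.126, -0.317, 0.0]
wrist_force: [0.1, -0.7, -0.8]
finger_gap: 55.1
time: 13.7
position: [490.3, -251.1, 7.8]
eef_rot: [3.125, -0.317, 0.002]
wrist_force: [0.4, -0.3, 2.9]
finger_gap: 35.0
13.7 [ 490.27052806 -251.11919443    7.75231626] [ 0.43080015 -0.25914174  2.87656905] 34.99839384914314
```

View pics/w10.png

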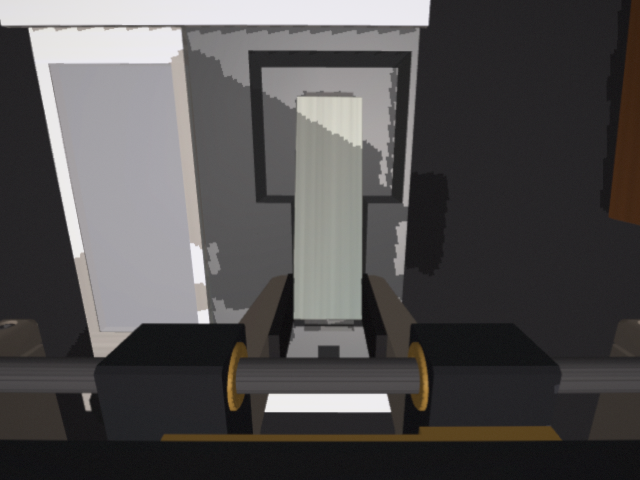

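View pics/s10.png

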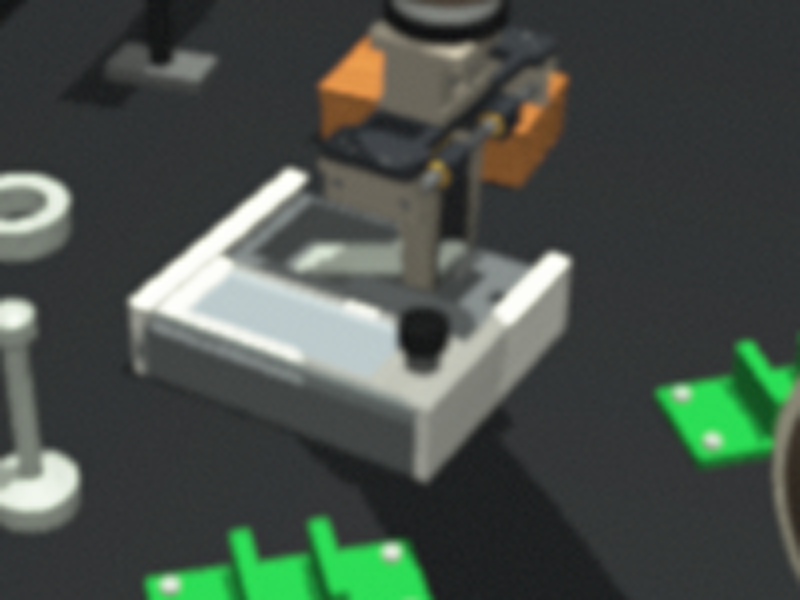

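Gripped: gap 35.0, pads flanking the plate at rows 280–320. Lifting at full grip.

```bash
python3 -m jog '[[[0,0,0,0,0.3],[0,0,0.5,0,0.3],[0,0,1.5,0,0.3],[0,0,3,0,0.3],[0,0,4.5,0,0.3]]]' 60; python3 -m jog '[[[0,0,3,0,0.3],[0,0,6,0,0.3],[0,0,8,0,0.3],[0,0,8,0,0.3]]]'
python3 - <<'E'
from h import *
s=arm.read_state(); print(s['time'],s['position'],s['wrist_force'],s['finger_gap'])
p,d,P=cloud('wrist'); save('w11',p)
save('s11',vision.snapshot('side')[0],(240,80,440,280),3)
E
```

```text
time: 14.3
position: [489.7, -250.6, 53.3]
eef_rot: [-3.125, 0.317, 0.0]
wrist_force: [0.1, 1.1, -1.4]
finger_gap: 34.7
time: 14.7
position: [492.2, -252.6, 137.0]
eef_rot: [3.121, -0.316, 0.011]
wrist_force: [0.3, -0.3, -1.2]
finger_gap: 34.8
14.7 [ 492.19084736 -252.55777496  137.03463718] [ 0.26036604 -0.2702093  -1.15459626] 34.791021621881946
```

View pics/w11.png

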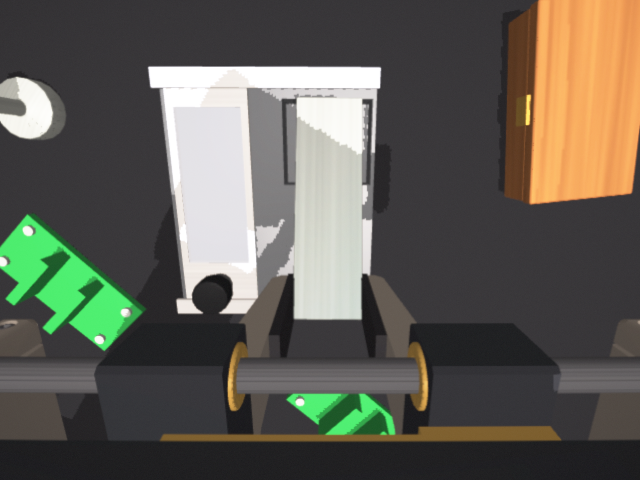

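View pics/s11.png

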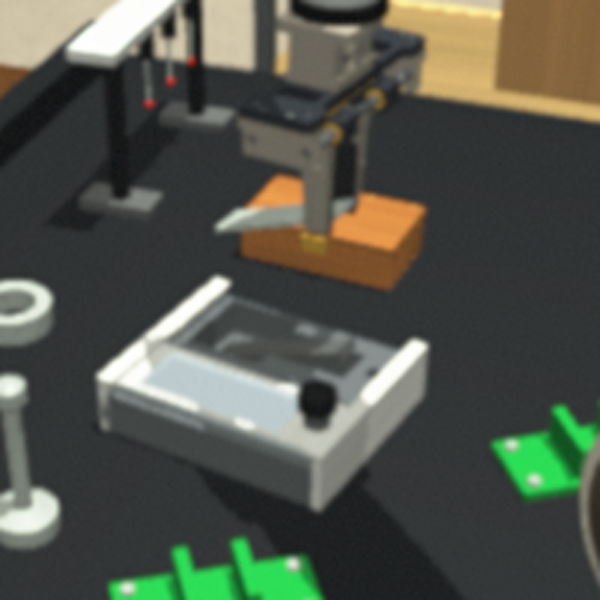

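The plate is held firmly and has not moved in the pads. Carrying to above the rest, with the grip point about 44 mm short of its centre and yaw +0.585.

```bash
python3 -m jog '[[[0,2,0,0,0.3],[-0.5,6,0,0.06,0.3],[-1,10.5,0,0.12,0.3],[-1.2,15,0,0.18,0.3],[-1.5,19.5,0,0.24,0.3]]]'; python3 -m jog '[[[0,4.5,0,0.06,0.3],[-0.5,9,0,0.12,0.3],[-1,13.5,0,0.19,0.3],[-1.3,18,0,0.26,0.3],[-1.4,21.5,0,0.345,0.3]]]';python3 -m jog '[[[0,1.8,0,0,0.3],[0,3.7,0,0,0.3],[0,3.7,0,0,0.3],[0,3.7,0,0,0.3],[0,3.7,0,0,0.3]]]'
python3 - <<'E'
from h import *
s=arm.read_state(); print(s['time'],s['position'],s['wrist_force'],s['finger_gap'])
p,d,P=cloud('wrist'); save('w12',p); np.save('w12P.npy',P);np.save('w12p.npy',p)
save('s12',vision.snapshot('side')[0],(180,180,480,405),2.6)
E
```

```text
time: 15.3
position: [472.9, -52.6, 130.4]
eef_rot: [-3.139, -0.063, 0.004]
wrist_force: [0.7, 0.3, -1.6]
finger_gap: 34.7
time: 15.8
position: [457.9, 162.4, 130.4]
eef_rot: [-3.082, -0.605, 0.005]
wrist_force: [1.5, -0.4, -1.8]
finger_gap: 34.3
time: 16.3
position: [460.0, 195.8, 131.4]
eef_rot: [3.084, 0.597, -0.002]
wrist_force: [0.1, -0.5, -1.8]
finger_gap: 34.2
16.3 [460.02253103 195.77636486 131.35320485] [ 0.12096983 -0.48738286 -1.82985545] 34.16589686622942
```

View pics/w12.png

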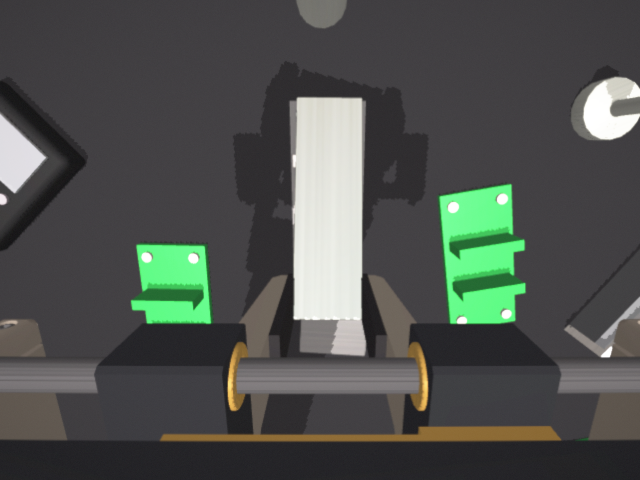

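View pics/s12.png

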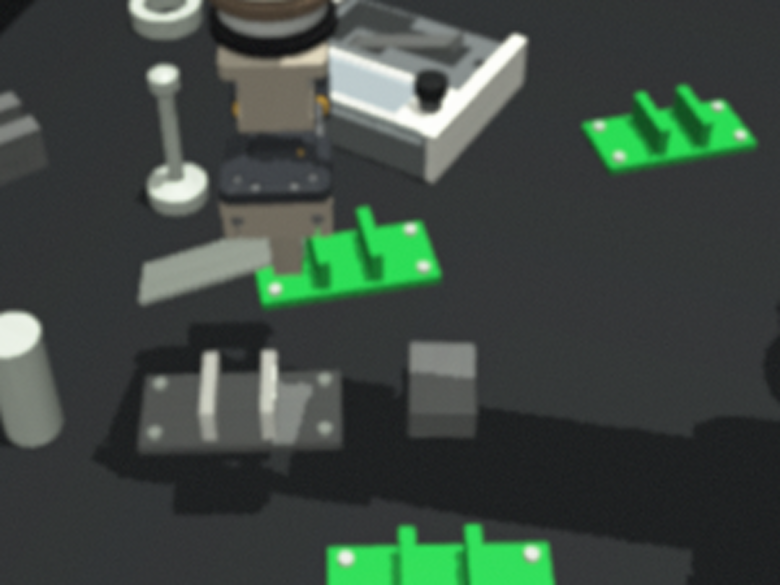

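```bash
cat >> h.py <<'E'
RO=np.array([502.0,212.0]); RT=0.380
def rf(P):
    q=P[...,:2]-RO; return q[...,0]*np.cos(RT)+q[...,1]*np.sin(RT), -q[...,0]*np.sin(RT)+q[...,1]*np.cos(RT)
E
python3 - <<'E'
from h import *
P=np.load('w12P.npy');p=np.load('w12p.npy'); x,y=rf(P); z=P[...,2]
s=arm.read_state(); print('tcp rest frame',rf(s['position'][None]),s['position'])
M=(z>110)&(z<200)&(abs(y)<26)&(x>-25)&(x<80)
print(np.polyfit(x[M],z[M],1), x[M].max(), )
for a in (-20,0,20,40): k=M&(abs(x-a)<4); print(a,np.round(np.percentile(y[k],[1,99]),1),np.round(np.median(z[k]),1))
B=(z>3)&(z<14)&(abs(x)<90)&(abs(y)<45); print('base',B.sum(),np.round(np.percentile(x[B],[1,99]),1),np.round(np.percentile(y[B],[1,99]),1))
for a in range(-70,71,20):
    k=B&(abs(x-a)<8)
    if k.sum()>5: print(a,k.sum(),np.round(np.percentile(y[k],[1,99]),1))
C=(z>30)&(z<45)&(abs(x)<40)&(abs(y)<45); print('bars',C.sum()); 
if C.sum(): print(np.round(np.percentile(x[C],[1,99]),1),np.round(np.percentile(y[C],[1,99]),1))
# top-cam cloud
P=np.load('P.npy');x,y=rf(P);z=P[...,2]
C=(z>30)&(z<45)&(abs(x)<40)&(abs(y)<45);print('top bars',np.round(np.percentile(x[C],[1,50,99]),1),np.round(np.percentile(y[C],[1,50,99]),1))
C=(z>3)&(z<14)&(abs(x)<90)&(abs(y)<45);print('top base',np.round(np.percentile(x[C],[1,99]),1),np.round(np.percentile(y[C],[1,99]),1))
E
```

```text
tcp rest frame (array([-44.57659183]), array([0.14830907])) [460.54828472 195.60335902 131.78175665]
[ -0.37895656 162.24999446] 57.99085355435014
-20 [-17.2  18.5] 169.8
0 [-17.4  18.2] 162.2
20 [-17.5  17.9] 154.7
40 [-17.7  17.7] 147.1
base 705 [-52.2  73.9] [-33.8  36.1]
-50 23 [34.6 36.1]
-30 32 [34.2 35.6]
-10 51 [-33.9  36. ]
10 83 [-33.7  36.2]
30 103 [-33.8  36. ]
50 147 [-33.4  36.2]
70 140 [-33.8  35.8]
bars 32
[17.6 26.2] [29.2 31.2]
top bars [-27.4  16.6  27.3] [-29.6  -0.9  29.7]
top base [-74.1  74.3] [-34.7  34.9]
```

The plate is centred within about 1 mm and square to within 0.01 rad, and it holds at 0.362 tilt. I'm lowering until its far part nears the far bar (contact expected at reported z≈23).

```bash
python3 -m jog '[[[0,0.05,-2.5,0.01,0.3],[0,0.05,-5.5,0.01,0.3],[0,0.05,-8,0.01,0.3],[0,0.05,-9.6,0.01,0.3],[0,0.05,-9.6,0.01,0.3]]]'; python3 -m jog '[[[0,0,0,0,0.3],[0,0,0,0,0.3]]]' 30
python3 - <<'E'
from h import *
s=arm.read_state(); print(s['time'],s['position'],s['wrist_force'],rf(s['position'][None]))
save('s13',vision.snapshot('side')[0],(180,180,480,405),2.6)
E
```

```text
time: 16.9
position: [458.4, 195.8, 33.6]
eef_rot: [-3.081, -0.611, 0.009]
wrist_force: [0.2, -0.5, -1.7]
finger_gap: 34.8
time: 17.1
position: [462.1, 196.8, 37.5]
eef_rot: [3.081, 0.612, 0.004]
wrist_force: [-0.3, 0.1, -1.7]
finger_gap: 35.4
17.1 [462.09659547 196.79662339  37.53756749] [-0.25022104  0.14785157 -1.69766231] (array([-42.69612421]), array([0.68215134]))
```

View pics/s13.png

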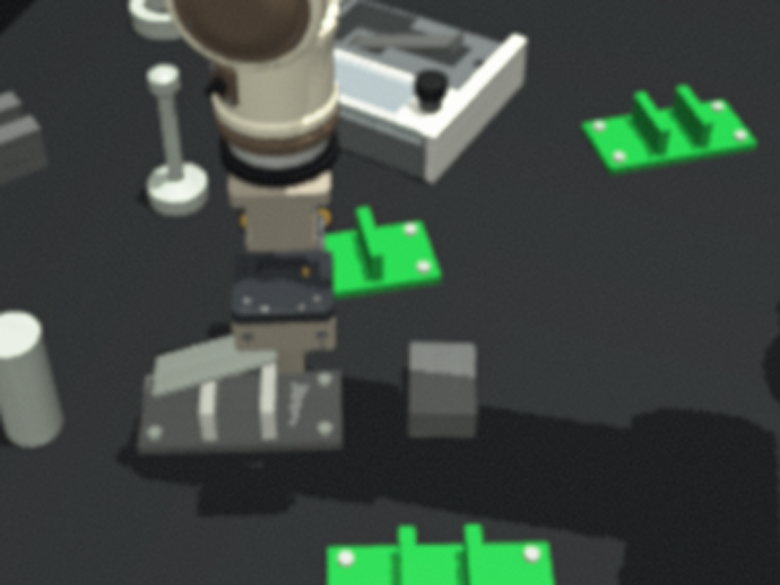

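```bash
python3 -m jog '[[[0,0,-0.6,0,0.3],[0,0,-1.1,0,0.3],[0,0,-1.1,0,0.3],[0,0,-1.1,0,0.3]]]'; python3 -m jog '[[[0,0,-0.3,0,0.3],[0,0,-0.3,0,0.3]]]'
```

```text
time: 17.55
position: [460.5, 196.8, 24.8]
eef_rot: [-3.081, -0.613, 0.001]
wrist_force: [0.5, 1.3, -1.5]
finger_gap: 35.9
time: 17.75
position: [460.5, 196.8, 21.8]
eef_rot: [3.081, 0.613, -0.001]
wrist_force: [-1.1, 0.9, -1.4]
finger_gap: 35.2
```

```bash
python3 -m jog '[[[0,0,-0.3,0,0.3],[0,0,-0.3,0,0.3]]]';python3 -m jog '[[[0,0,-0.3,0,0.3],[0,0,-0.3,0,0.3]]]'
python3 - <<'E'
from h import *
s=arm.read_state(); print(s['time'],s['position'],s['wrist_force'],rf(s['position'][None]))
save('s14',vision.snapshot('side')[0],(220,280,340,370),5)
p,d,P=cloud('wrist'); x,y=rf(P);z=P[...,2];M=(z>30)&(z<80)&(abs(y)<15)&(x>-20)&(x<70);print(np.polyfit(x[M],z[M],1),x[M].max())
E
```

```text
time: 17.95
position: [461.3, 196.9, 19.2]
eef_rot: [-3.081, -0.613, -0.002]
wrist_force: [0.8, 0.1, -0.3]
finger_gap: 35.0
time: 18.15
position: [461.7, 196.9, 16.5]
eef_rot: [3.081, 0.613, 0.003]
wrist_force: [0.2, -1.0, 3.0]
finger_gap: 35.8
18.15 [461.66667219 196.92128777  16.47917297] [ 0.21947771 -1.03712656  3.00260284] (array([-43.04913819]), array([0.95739009]))
[-0.3154828  50.84665101] 61.74157541585546
```

View pics/s14.png

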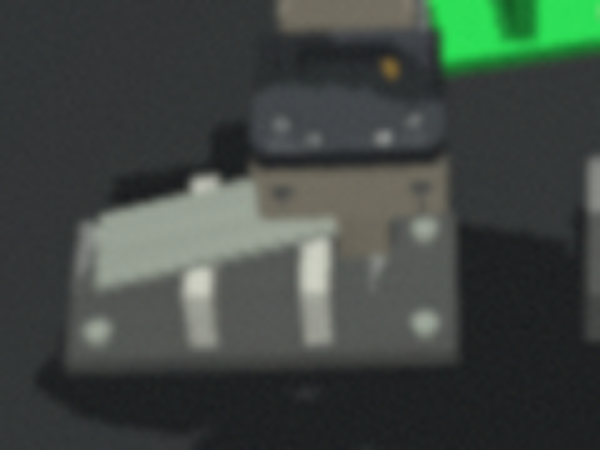

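Contact is made, and the plate pivots in the pads as intended (slope 0.362→0.315). Continuing along the arc.

```bash
python3 -m jog '[[[-0.15,-0.07,-0.4,0,0.3],[-0.25,-0.12,-0.8,0,0.3],[-0.35,-0.17,-1.2,0,0.3],[-0.4,-0.2,-1.2,0,0.3]]]' 20; python3 -m jog '[[[-0.08,-0.04,-0.3,0,0.3],[-0.15,-0.07,-0.6,0,0.3],[-0.18,-0.08,-0.8,0,0.3],[-0.18,-0.08,-0.8,0,0.3]]]'
python3 - <<'E'
from h import *
s=arm.read_state(); print(s['time'],s['position'],s['wrist_force'],rf(s['position'][None]))
save('s15',vision.snapshot('side')[0],(220,280,340,370),5)
p,d,P=cloud('wrist'); save('w15',p); x,y=rf(P);z=P[...,2];M=(z>30)&(z<80)&(abs(y)<15)&(x>-20)&(x<70);print(np.polyfit(x[M],z[M],1),x[M].max())
E
```

```text
time: 18.65
position: [456.1, 194.7, 3.3]
eef_rot: [-3.081, -0.613, 0.002]
wrist_force: [1.9, 1.0, 1.6]
finger_gap: 35.7
time: 19.05
position: [454.6, 193.9, -4.2]
eef_rot: [3.081, 0.613, -0.001]
wrist_force: [1.6, 0.0, 0.9]
finger_gap: 35.6
19.05 [454.62582863 193.93124095  -4.24942277] [1.59621867 0.04760099 0.9151454 ] (array([-50.69679018]), array([0.79223234]))
[-1.32199744e-02  4.27871663e+01] 59.86395740348649
```

View pics/s15.png

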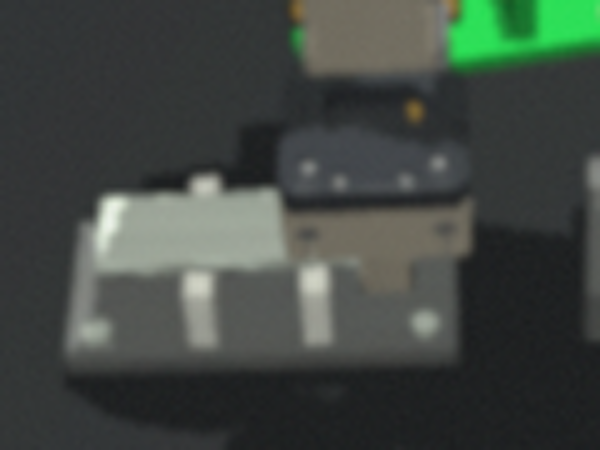

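View pics/w15.png

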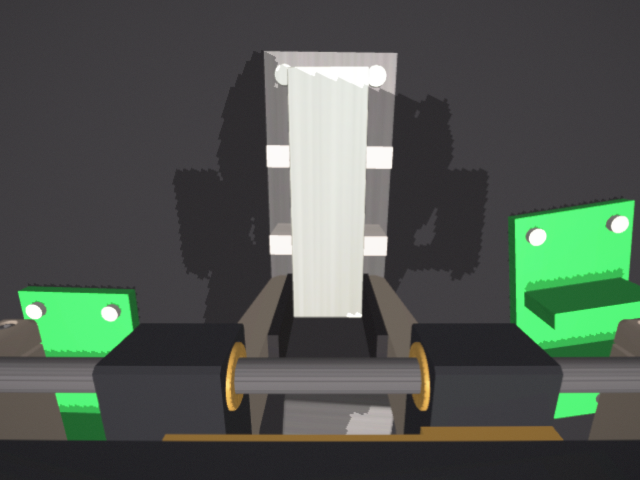

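Nearly flat, with the plate across both bars at wrist (329,156)/(328,243). Measuring centring relative to the bars before letting go.

```bash
cat > meas.py <<'E'
from h import *
p,d,P=cloud('wrist'); x,y=rf(P); z=P[...,2]
M=(z>40)&(z<50)&(abs(y)<30)&(x>-40)&(x<70)
pl=[]
for a in range(-36,60,6):
    k=M&(abs(x-a)<3)&(z>41.0)
    if k.sum()>10: lo,hi=np.percentile(y[k],[1,99]); pl.append((a,(lo+hi)/2,hi-lo,np.median(z[k])))
pl=np.array(pl); 
g=pl[(pl[:,2]>33)&(pl[:,2]<39)]; print(np.round(pl,1)); f=np.polyfit(g[:,0],g[:,1],1); print('plate axis: yaw',f[0],'y0',f[1],'xmax',x[M].max())
# bars: bright pixels not plate
C=(z>34)&(z<40.0)&(abs(y)<40)&(abs(x)<32)&(p.min(-1)>120)
for sx in(-22,22):
    k=C&(abs(x-sx)<7); 
    for sg in(-1,1):
        kk=k&(y*sg>20); print('bar',sx,sg,kk.sum(),np.round(np.percentile(y[kk],[2,98]),1) if kk.sum() else '',np.round(np.percentile(x[kk],[2,50,98]),1) if kk.sum() else '')
B=(z>3)&(z<14)&(abs(y)<45)&(abs(x)<90)&(x>-20)
for a in(0,40,60): k=B&(abs(x-a)<5); print('base',a,np.round(np.percentile(y[k],[1,99]),1))
print('base xmax',np.percentile(x[B],99.5))
E
python3 -m jog '[[[0,0,-0.05,0,0.3],[0,0,-0.05,0,0.3]]]'; python3 meas.py
```

```text
time: 19.35
position: [454.6, 194.0, -4.5]
eef_rot: [3.081, 0.613, -0.001]
wrist_force: [0.5, -0.5, 1.8]
finger_gap: 35.7
[[-36.    1.2  35.2  43. ]
 [-30.    1.4  35.5  42.9]
 [-24.    1.5  35.2  42.9]
 [-18.    1.5  35.1  42.8]
 [-12.    1.7  35.5  42.8]
 [ -6.    1.8  35.2  42.7]
 [  0.    1.7  35.   42.6]
 [  6.    1.9  35.5  42.6]
 [ 12.    1.9  35.1  42.5]
 [ 18.    1.8  35.2  42.5]
 [ 24.    2.1  35.3  42.5]
 [ 30.    2.1  35.1  42.5]
 [ 36.    2.1  35.1  42.4]
 [ 42.    2.4  35.2  42.4]
 [ 48.    2.2  35.3  42.3]
 [ 54.    2.6  35.2  42.3]]
plate axis: yaw 0.012272961559586968 y0 1.7588144777113215 xmax 59.85781933623268
bar -22 -1 344 [-28.6 -20.2] [-27.1 -21.8 -17.3]
bar -22 1 446 [20.2 31. ] [-27.2 -21.9 -17.3]
bar 22 -1 384 [-28.6 -20.3] [16.8 21.5 26.1]
bar 22 1 467 [20.7 31. ] [16.7 21.3 26. ]
base 0 [-33.6  35.8]
base 40 [-33.6  36. ]
base 60 [-33.6  36. ]
base xmax 74.25096497034049
```

The offset is only about 0.6 mm and 0.012 rad. A yaw of -0.012 about the grip corrects both, then I release.

```bash
python3 -m jog '[[[0,0,0,-0.012,0.3],[0,0,0,-0.012,0.3],[0,0,0,-0.012,0.3]]]'; python3 -m jog '[[[0,0,0,0,0.55],[0,0,0,0,0.55],[0,0,0,0,0.55],[0,0,0,0,0.55],[0,0,0,0,0.55]]]'; python3 meas.py | grep -v '^ \['
```

```text
time: 19.7
position: [454.6, 194.2, -4.5]
eef_rot: [-3.084, -0.595, 0.001]
wrist_force: [-0.5, 1.6, 1.4]
finger_gap: 35.8
time: 20.2
position: [454.9, 194.0, -4.4]
eef_rot: [3.085, 0.594, -0.0]
wrist_force: [-0.4, 0.4, 0.2]
finger_gap: 50.5
[[-36.    1.2  55.   42.4]
plate axis: yaw 0.0038150767592698815 y0 1.5996789781613787 xmax 59.91246085810347
bar -22 -1 348 [-28.7 -20.2] [-27.  -21.8 -17.3]
bar -22 1 436 [20.3 31. ] [-27.  -21.8 -17.3]
bar 22 -1 389 [-28.7 -20.1] [16.8 21.5 26.1]
bar 22 1 485 [20.4 31. ] [16.8 21.5 26.1]
base 0 [-33.4  35.9]
base 40 [-33.6  36. ]
base 60 [-33.6  36.1]
base xmax 74.04568051419464
```

Released: yaw error 0.004 rad, lateral offset about 0.4 mm. Rising and backing off for the final checks.

```bash
python3 -m jog '[[[0,0,1,0,0.55],[0,0,4,0,0.55],[0,0,8,0,0.55],[0,0,12,0,0.55],[0,0,16,0,0.55]]]'; python3 -m jog '[[[-3,0,1,0,0.55],[-6,0,2,0,0.55],[-6,0,2,0,0.55],[-6,0,2,0,0.55],[-6,0,2,0,0.55]]]'
python3 - <<'E'
from h import *
s=arm.read_state(); print(s['time'],s['position'],s['wrist_force'],s['finger_gap'])
p,d,P=cloud('wrist'); save('w16',p)
x,y=rf(P);z=P[...,2]; M=(z>41)&(z<50)&(abs(x)<75)&(abs(y)<40)
q=np.stack([x[M],y[M]],1).astype(np.float32);print('plate',cv2.minAreaRect(q),np.median(z[M]),np.polyfit(x[M],z[M],1))
M=(z>33)&(z<40)&(abs(x)<32)&(abs(y)<40)&(p.min(-1)>120);print('bars',np.percentile(x[M],[1,99]),np.percentile(y[M],[1,99]))
p,d,P=cloud('top'); save('t16',p)
def rect(box,zlo,zhi,n):
    x0,y0,x1,y1=box; q=P[y0:y1,x0:x1].reshape(-1,3); q=q[(q[:,2]>zlo)&(q[:,2]<zhi)]
    if len(q): print(n,np.round(cv2.minAreaRect(q[:,:2].astype(np.float32))[0],1),np.median(q[:,2]))
rect((210,285,265,330),20,40,'block');rect((145,140,195,190),50,120,'cyl');rect((290,130,330,185),20,160,'ball');rect((345,145,485,295),70,90,'knob')
save('s16',vision.snapshot('side')[0])
E
```

```text
time: 20.75
position: [454.8, 194.0, 158.0]
eef_rot: [3.085, 0.595, 0.001]
wrist_force: [0.8, 0.1, -0.8]
finger_gap: 50.4
time: 21.25
position: [395.4, 193.9, 175.5]
eef_rot: [3.085, 0.594, 0.0]
wrist_force: [0.2, 0.7, -0.5]
finger_gap: 50.8
21.25 [395.44099101 193.8948401  175.53108902] [ 0.23387374  0.67743365 -0.5217411 ] 50.76812698171612
plate ((0.3994865417480469, 1.092092514038086), (119.09017944335938, 35.322608947753906), 0.20813924074172974) 42.5396824571701 [1.38387417e-03 4.25636688e+01]
bars [-27.096347    26.22338495] [-28.8943206  30.4417468]
block [363.8 149.4] 28.60384718407738
cyl [644.4 275.5] 97.39397523100638
ball [656.3  -3.5] 122.47496038704617
knob [ 468.1 -144.1] 80.47663871217992
```

View pics/t16.png

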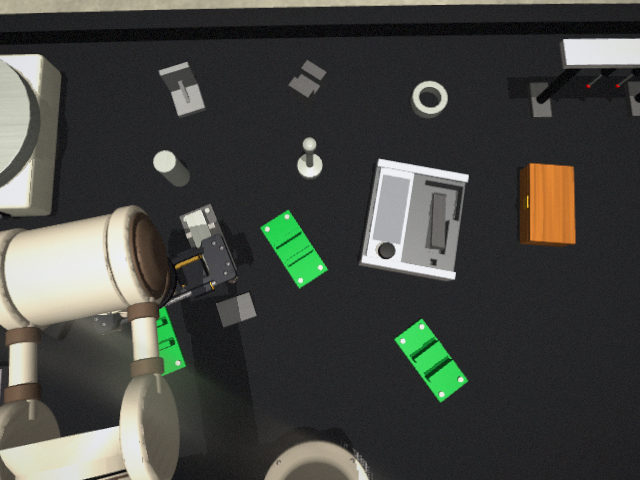

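View pics/s16.png

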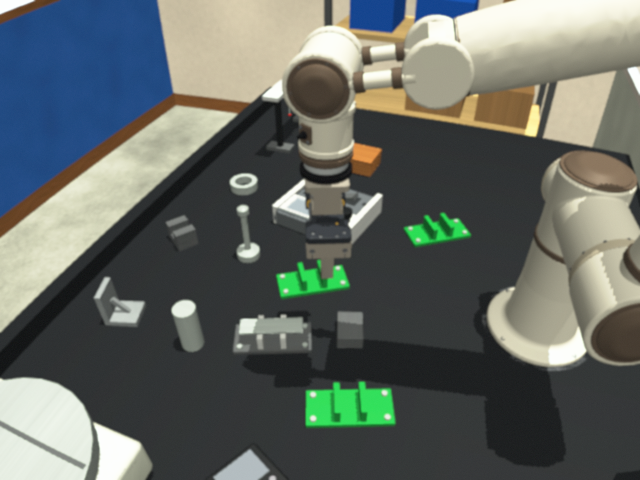

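The top view shows the cover open with the knob at (387,250) and an empty nest. The plate lies across the dark rest at top (205,228) and side (275,330). The ball, cylinder and block are where they stood. Handing in.

```bash
python3 -c "
from workcell import arm; print(arm.close_job())"
```

```text
the job is handed in; nothing more can be done
None
```

The job is done and handed in, at about 21 s of the 59 s allowed. I pulled the plunger and slid the cover to its stop. After I let the pin down, the knob top was back at z≈81 mm, so it should be seated in the second hole. I then tipped the plate to the cradle stop, took it by the raised end and laid it across both bars of the dark rest.

**Last checks**
- **Plate:** it lies flat (slope 0.001), within about 1 mm of the centre of the bars along its length and 0.3 mm across, and about 0.004 rad off square.
- **Case:** the knob stands at the open position with its top at z≈80.5 mm, so the cover is open and the pin is down. I judged the lock from the knob height and the force reading; I did not push the cover to test it.
- **Bystanders:** the cylinder and block are within 1 mm of where they stood. The ball stand measures about 2 mm off; I put that down to measurement noise, as nothing came near it.
- **Robot:** the gripper is open and well clear of everything, with the wrist force near zero.

**Disagreements**
- **Tool height:** the reported TCP height was about 36 mm lower than the finger tips seen by both cameras. Because of it, my first grasp closed on air above the knob. I corrected for it from then on.
- **Rest position:** the top and wrist cameras disagreed by about 1 mm across the rest; I used the wrist view of the plate against the bars.

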